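# Press a liner pot into its planter at the craft table

### The arm

A 6-joint arm with a two-finger parallel gripper is mounted at the origin on the work surface. World frame = base frame: x ahead of the robot, y to its left, z up, the work surface at z = 0. Lengths are in m, angles in rad, forces in N, time in s.
With the tool pointing down it reaches from about 0.3 to 0.775 m from the base axis. Payload 14.6 kg.
Tool frame: the origin (TCP) lies at the very end of the fingers, on their centre line; the grasp point (between the pads) lies 19 mm behind it; z points along the fingers, y is the line along which they close (so a half turn about z gives the same grasp; the last joint's range is limited). The gripper opens to 94 mm and grips with 3 to 60 N. Pads are 16 mm wide; open, the fingers measure 119 mm over their backs; the gripper's body (75 mm by 177 mm) begins 78 mm behind the grasp point.
Start: joints at [-1.189, 0.3, 1.521, -0, 1.321, -0.067], TCP at [0.239, -0.496, 0.205] pointing down, gripper open.
Joint ranges: [-3.03, 3.03], [-0.79, 2.21], [0.23, 2.52], [-1.04, 4.18], [0, 3.07], [-2.55, 2.55]. Speed limits (rad/s): [2.22, 2.22, 2.57, 3.14, 3.14, 3.14].

### API

Orientations are given as [roll, pitch, yaw] about the fixed x, y, z axes, in that order (R = Rz(yaw) Ry(pitch) Rx(roll)).
In Python, from station import ctrl gives the robot as it stands. The module is installed in compiled form; this text tells all that it offers.
- The arm moves only by the tool step_arm, never from a script. Its argument "deltas" is a list of rows, each an object with "dp": the shift along the tool's x, y, z scaled (see below), a list of three; "twist": the turn about the tool's z scaled (see below). In form: [{"dp": [tx, ty, tz], "twist": twist}, ...]. A call has 1 to 12 rows; each row shifts and turns the commanded pose from where the row before left it, along the tool's axes as they then stand; what a row does not reach is not made up. The controller multiplies each number of a shift by 0.04 m and each number of a turn by 4 degrees. A row lasts 1/10 s, in which the tool goes at most 50 mm and 8.59 degrees, less where a joint would pass 70% of its speed; a pose out of reach is approached as far as the arm can. A call with a number of a shift or a turn outside -1 to 1 is refused whole. A call with a gripper value outside its range is refused whole. "gripper" is the opening, from -1 (shut) to 1 (fully open), set as the call begins (left out, the last holds). The fingers move at their own pace and stop on an object; "squeeze" is the grip in N (left out, the last holds). Time passes only in rows, so rows that do not move let the fingers close. It gives the time, the measured TCP pose, the force, the opening and the grip force at its end, in the units of the state.
- ctrl.get_obs(): the state, without advancing time (a new reading comes with each control period).
- ctrl.camera(name): name is "scene" or "top" or "wrist"; returns (picture, depth): 480x640x3 uint8, red, green, blue; 480x640 float32, m along the optical axis (not along the pixel's ray), 0 where there is no reading.
- ctrl.get_calibration(name): a dict with "fx", "fy", "cx", "cy" (pixels), "distortion" ([k1, k2, p1, p2, k3] as OpenCV has them; the pictures are not rectified), "world_to_cam" (4x4, takes a point from world to camera coordinates); the wrist camera has in their place "hand_eye" (4x4, takes a point from camera to tool coordinates, whose origin is the TCP and whose axes are the flange's). Camera axes: x right, y down, z forward; pixel columns grow to the right and rows downward; lengths in m; the calibration is good to about 2 mm. A picture is of the moment at which its call begins: read the wrist's pose just before it. get_calibration takes no time and is no camera call.
- ctrl.hand_in(): hands the job in; it is judged then, once.
Trained networks look in the newest picture that a camera, given by its name, has taken for a name from the list of things; names that differ only in an ending like _2 or _b are one class to them, and where a whole thing is asked for, a point or a joint stands for the part that bears it (a point fixed in the world has none). Each returns a list of dicts, best first, with "conf" (0 to 1); they miss things now and then, are a little off and sometimes report something else, mostly with a low value. They report only what shows in the picture. A call takes as long as a camera call.
- ctrl.spot_in(camera, label): "rect" ([left, top, right, bottom] as shares, 0 to 1, of the picture: columns of its width, rows of its height, round what is visible of it).
- ctrl.cut_out(camera, label): "pixels" (480x640 bool, what is visible of it) and "rect" ([left, top, right, bottom] as shares, 0 to 1, of the picture: columns of its width, rows of its height, round what is visible of it).
The state is a dict: "time_s": time; "qpos": joint angles; "joint_vel": joint speeds; "tau": joint torques, N m; "ee_pos": TCP position; "eef_rot": TCP orientation; "force": force on the tool from outside, world axes, zero at the start; "moment": the same for the moment, N m; "grip_width": finger opening in m; "grip_force": force on a finger pad.
Only numpy, scipy, OpenCV 4.12 (cv2) and the standard library are available. Lean on these libraries where they do the work, as an engineer would, in place of code of your own. Each camera call takes 0.05 s, during which the arm holds its last target. There are 200 camera calls.

### The job

Set the loose metal pot down inside the matching pot that stands on the press tray, so that it is upright and fully nested, and push the tray all the way in under the press. Then pull the sprung lever down until its pad squeezes the pots firmly for about a second, without crushing them, and ease the lever slowly all the way back up, never letting it spring back. Leave the nested pots pushed in under the raised lever, and leave the glue bottle, the tin and the spool alone.

Things in the scene. Friction and masses are not known exactly. Their poses are not given: they have to be found in the camera images.
- press: Grey bench press fixed to the table; origin on the table under where the pad comes down. Its +y is the loading side, its -x the handle side (nearest the robot). Bed 130 mm wide in x, 20 mm high, y = -80 to +320 mm; rails (14 mm wide, top at 32 mm) along y at x = +-56 mm. Two cheeks 160 mm high at x = +100 mm hold the lever hinge.
- tray (a joint): Sliding steel tray: 0 = out for loading (recess 160 mm to +y of the press origin), 0.16 m = all the way in against its stop, recess under the pad; slides to the press's -y, 3 N friction. Plate 90 mm wide, top at 32 mm. Its wooden push block (64 mm along x, 18 mm thick along y, top at 88 mm) stands 110 mm to +y of the recess.
- tray_block (a point): On the tray's wooden push block: centre of its outer (+y) face, 65 mm over the table. Pushing here towards the press's -y slides the tray in.
- tray_seat (a point): Centre of the floor of the round recess in the tray (39 mm diameter, 6 mm deep), 26 mm over the table, where the outer pot stands. Moves with the tray.
- lever (a joint): Sprung press lever, a grey bar: 0 = fully up against its stop (tilted 0.5 rad up towards the robot), grows as the handle goes down; about 0.5 = bar level, pad flat on two nested pots; end 0.62 rad. The spring lifts the handle with about 4 N at the top, 8 N at the bottom, and flings a released lever up; easing means under 1 rad/s (0.22 m/s at the handle).
- lever_grip (a point): Middle of the lever's wooden cross handle, on its axis: a round bar 26 mm thick, 110 mm long along the press's y, 220 mm from the hinge axis; about 237 mm high with the lever up, 132 mm when level.
- lever_hinge (a point): Middle of the lever's hinge axis, which runs along the press's y, 132 mm over the table.
- outer_pot: Bare metal pot standing loose in the tray recess: flower-pot shape, 60 mm high, open top; conical body, 34 mm diameter at the foot; thicker straight rim band 42 to 60 mm up, 64 mm in diameter; mouth 54 mm wide. About 120 g. Origin: centre of its underside, z up.
- inner_pot: The same kind of pot, empty, upright on the table to the robot's right; origin: centre of its underside, z up. Nested, its rim band rests on the other pot's rim: origin 18 mm above the other's, stack top 104 mm over the table, 1 mm side play. The rim band can be gripped from above across its 64 mm.
- glue: White glue bottle, 56 mm diameter, 140 mm high, to the left beyond the press bed; origin at its foot. Bystander.
- tin: Round closed blue tin, 96 mm diameter, 42 mm high, to the robot's left; origin at its foot. Bystander.
- spool: Empty wooden ribbon spool standing on end, 68 mm diameter, 60 mm high, to the right beyond the loose pot; origin at its foot. Bystander.
- lever_pad (a point): Round rubber pad under the lever, 74 mm diameter, 16 mm thick; this point: centre of its underside. 100 mm from the hinge, so it presses with 2.2 times the handle force in excess of the spring. 15 N or more at the pad is firm, 30 N is good, above 90 N crushes the pots.

How it is judged:
On the way, in this order (a step that is already met when the one before it is completed fails the run):
1. the loose pot is nested upright in the outer pot, not held (horizontal distance between inner_pot and outer_pot below 0.004 m and z of inner_pot in the frame of outer_pot between 0.014 and 0.021 m and angle between inner_pot's own z axis and vertical below 0.08 rad and contact force between the fingers and inner_pot below 0.1 N), for 0.2 s.
2. the tray is pushed all the way in, the lever still up (value of joint tray above 0.154 m and value of joint lever below 0.1 rad), for 0.2 s.
3. the lever's pad, down on the pots, squeezes them together firmly (at least 12 N) (contact force between outer_pot and inner_pot above 12 N and value of joint tray above 0.154 m and value of joint lever above 0.44 rad), for 0.6 s.
4. the lever is back up (value of joint lever below 0.04 rad), for 0.2 s.
At the end, for the whole second after the job is handed in: The lever is fully up (within 0.04 rad), the tray fully in (within 6 mm), the outer pot upright in the tray's recess (within 6 mm) and the inner pot nested in it, upright within 0.08 rad, centred within 4 mm, its origin 14 to 21 mm above the other's, everything at rest (value of joint lever below 0.04 rad and value of joint tray above 0.154 m and horizontal distance between inner_pot and outer_pot below 0.004 m and z of inner_pot in the frame of outer_pot between 0.014 and 0.021 m and angle between each of inner_pot, outer_pot's own z axis and vertical below 0.08 rad and horizontal distance between outer_pot and tray_seat below 0.006 m and linear speed of inner_pot below 0.02 m/s); the robot touches nothing.
It fails at once if the lever springs back (rises faster than 1 rad/s) (velocity of joint lever below -1 rad/s).
It fails at once if the pots are crushed (squeezed with more than 90 N) (contact force between outer_pot and inner_pot above 90 N).
It fails at once if the glue bottle is disturbed (distance of glue from where it was at the start of the episode above 0.03 m).
It fails at once if the tin is disturbed (distance of tin from where it was at the start of the episode above 0.03 m).
It fails at once if the spool is disturbed (distance of spool from where it was at the start of the episode above 0.03 m).
It also fails if it takes over 72 s, if anything falls off the work surface, if the arm or the gripper's body presses on something with over 40 N, if the wrist force passes 120 N, or if a joint passes its speed limit or range.

## Working session

There is one attempt and no reset: what is moved stays moved. The work goes in short steps, Python scripts to look and compute and a tool call to move; the robot and the scene stay as the last step left them, time stands still between calls to the robot, and variables do not carry over. Pictures are saved under pics/ and viewed, at most 10 in all, crops included, and the job is handed in when it is done.

Besides the shell and the picture viewer there is one more tool, called after "Request:" by a JSON object that holds its "op" and its "data", one argument or row to a line. step_arm: Moves the arm, as the interface text tells. Its arguments: {"type":"object","properties":{"deltas":{"type":"array"},"gripper":{"type":"number"},"squeeze":{"type":"number"}},"required":["deltas"]}

```bash
mkdir -p pics; cat > h.py <<'E'
import numpy as np, cv2
from station import ctrl
from scipy.spatial.transform import Rotation as R
def T_tool(o):
    T=np.eye(4);T[:3,:3]=R.from_euler('xyz',o['eef_rot']).as_matrix();T[:3,3]=o['ee_pos'];return T
def cloud(cam,depth,o=None):
    c=ctrl.get_calibration(cam);K=np.array([[c['fx'],0,c['cx']],[0,c['fy'],c['cy']],[0,0,1]])
    v,u=np.mgrid[0:480,0:640]
    p=cv2.undistortPoints(np.stack([u,v],-1).reshape(-1,1,2).astype(np.float64),K,np.array(c['distortion'],float)).reshape(480,640,2)
    P=np.concatenate([p*depth[...,None],depth[...,None]],-1)
    M=T_tool(o)@np.array(c['hand_eye']) if cam=='wrist' else np.linalg.inv(np.array(c['world_to_cam']))
    return P@M[:3,:3].T+M[:3,3]
def save(n,img): cv2.imwrite('pics/'+n+'.png',img[...,::-1])
E
python3 - <<'E'
from h import *
o=ctrl.get_obs();print(o['time_s'],o['ee_pos'],o['eef_rot'],o['grip_width'])
ims=[]
for cam in ['top','scene']:
    im,d=ctrl.camera(cam);ims.append(im);W=cloud(cam,d)
    np.save(cam+'.npy',W);cv2.imwrite(cam+'_im.png',im)
    for n in ['inner_pot','outer_pot','press','tray_block','lever_grip','lever','tray','spool','tin','glue']:
        for r in ctrl.cut_out(cam,n)[:2]:
            m=r['pixels']&(d>0);P=W[m]
            if len(P)==0: continue
            print(cam,n,round(r['conf'],2),m.sum(),np.round(r['rect'],3),'med',np.round(np.median(P,0),3),'lo',np.round(np.percentile(P,3,0),3),'hi',np.round(np.percentile(P,97,0),3))
save('a',cv2.resize(np.hstack(ims),(800,300)))
save('top',ims[0])
E
```

```text
0.0 [ 0.23853349 -0.49530332  0.20488415] [-3.14043767e+00 -5.93578595e-05  4.48779523e-01] 0.0940520189933004
top inner_pot 0.96 534 [0.758 0.542 0.799 0.594] med [ 0.484 -0.403  0.047] lo [ 0.454 -0.42   0.003] hi [ 0.509 -0.365  0.064]
top outer_pot 0.84 532 [0.42  0.51  0.465 0.558] med [0.535 0.143 0.068] lo [0.502 0.112 0.028] hi [0.558 0.168 0.09 ]
top press 0.95 8647 [0.342 0.366 0.604 0.644] med [0.545 0.064 0.032] lo [ 0.442 -0.075  0.015] hi [0.683 0.278 0.25 ]
top press 0.34 509 [0.758 0.543 0.796 0.59 ] med [ 0.484 -0.403  0.046] lo [ 0.453 -0.42   0.003] hi [ 0.509 -0.366  0.064]
top tray_block 0.85 1799 [0.371 0.485 0.477 0.613] med [0.503 0.196 0.034] lo [0.456 0.099 0.028] hi [0.574 0.249 0.09 ]
top lever_grip 0.61 1826 [0.501 0.385 0.603 0.56 ] med [ 0.566 -0.015  0.207] lo [ 0.485 -0.084  0.138] hi [0.68  0.03  0.253]
top lever_grip 0.35 1862 [0.361 0.495 0.48  0.617] med [0.503 0.196 0.034] lo [0.453 0.097 0.026] hi [0.573 0.249 0.09 ]
top lever 0.77 1829 [0.498 0.381 0.608 0.565] med [ 0.567 -0.013  0.207] lo [ 0.485 -0.083  0.138] hi [0.679 0.03  0.253]
top tray
[... 1465 characters left out ...]
 [0.391 0.427 0.498 0.623] med [ 0.584 -0.016  0.187] lo [ 0.483 -0.082  0.017] hi [0.684 0.03  0.25 ]
scene tray 0.57 1438 [0.504 0.46  0.604 0.577] med [0.521 0.197 0.031] lo [0.463 0.095 0.024] hi [0.578 0.253 0.087]
scene spool 0.9 738 [0.24  0.683 0.289 0.75 ] med [ 0.708 -0.348  0.058] lo [ 0.673 -0.378  0.003] hi [ 0.731 -0.321  0.063]
scene spool 0.24 462 [0.217 0.539 0.248 0.588] med [ 0.471 -0.398  0.047] lo [ 0.454 -0.421  0.004] hi [ 0.512 -0.365  0.062]
scene tin 0.73 928 [0.659 0.456 0.715 0.531] med [0.529 0.44  0.04 ] lo [0.476 0.401 0.   ] hi [0.566 0.486 0.045]
scene tin 0.71 426 [0.518 0.498 0.552 0.547] med [0.52  0.141 0.072] lo [0.505 0.11  0.029] hi [0.562 0.165 0.087]
```

View pics/a.png

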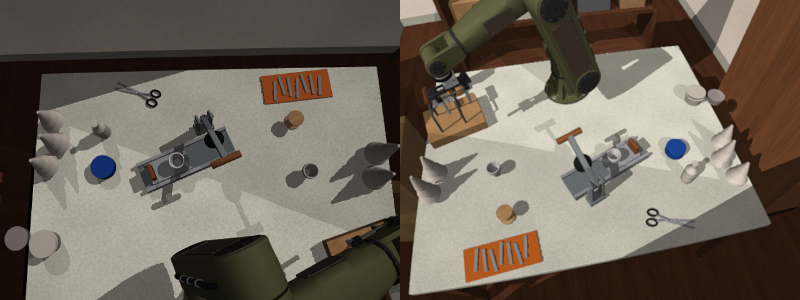

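The left half is the top view: press in the middle with its tray to the left, loose pot at about (310,170), outer pot at (177,160), lever handle at (226,160). The right half shows the same from the front. Next I fit the geometry.

```bash
cat >> h.py <<'E'
from scipy.optimize import least_squares
def circ(P,r,c0):
    # outer rim radius from band points: fit known-radius annulus 27..32 
    f=lambda c:(lambda d:np.where(d>r[1],d-r[1],np.where(d<r[0],d-r[0],0)))(np.hypot(P[:,0]-c[0],P[:,1]-c[1]))
    return least_squares(f,c0,loss='soft_l1',f_scale=.001).x
def near(W,c,rad,z0,z1):
    P=W.reshape(-1,3);return P[(np.hypot(P[:,0]-c[0],P[:,1]-c[1])<rad)&(P[:,2]>z0)&(P[:,2]<z1)]
E
python3 - <<'E'
from h import *
for cam in ['top','scene']:
    W=np.load(cam+'.npy')
    for n,c,z in [('in',(.482,-.393),.06),('out',(.532,.139),.086)]:
        P=near(W,c,.045,z-.006,z+.008)
        print(cam,n,len(P),circ(P,(.027,.032),c),(P.min(0)+P.max(0))/2,np.ptp(P,0),np.percentile(P[:,2],[50,95]))
    for n,c,rad,z0,z1 in [('handle',(.485,-.055),.09,.22,.27),('block',(.49,.24),.07,.08,.1)]:
        P=near(W,c,rad,z0,z1);rect=cv2.minAreaRect(P[:,:2].astype(np.float32)*1000);print(cam,n,len(P),rect,cv2.boxPoints(rect).round(0).tolist(),np.percentile(P[:,2],95))
    P=W.reshape(-1,3);P=P[(P[:,2]>.024)&(P[:,2]<.036)&(P[:,0]>.4)&(P[:,0]<.72)&(P[:,1]>-.12)&(P[:,1]<.32)]
    rect=cv2.minAreaRect(P[:,:2].astype(np.float32)*1000);print(cam,'rails',rect,cv2.boxPoints(rect).round(0).tolist())
E
```

```text
top in 192 [ 0.48116228 -0.39294156] [ 0.48118069 -0.39305538  0.06061152] [0.06322657 0.0610848  0.01305497] [0.0603332  0.06433074]
top out 194 [0.53021856 0.14026988] [0.53098376 0.13970324 0.08608903] [0.06247358 0.06184279 0.01208179] [0.08627609 0.0904964 ]
top handle 815 ((529.4392700195312, -32.79582214355469), (77.44477081298828, 110.0654525756836), 22.30794906616211) [[473.0, 3.0], [515.0, -98.0], [586.0, -69.0], [544.0, 33.0]] 0.25318421859774387
top block 195 ((488.6438903808594, 242.20462036132812), (63.90632629394531, 18.31180763244629), 22.66790771484375) [[456.0, 238.0], [463.0, 221.0], [522.0, 246.0], [515.0, 263.0]] 0.0933869528591212
top rails ((563.5291748046875, 112.7178955078125), (172.67431640625, 404.9102478027344), 25.065956115722656) [[400.0, 260.0], [571.0, -107.0], [728.0, -34.0], [556.0, 333.0]]
scene in 161 [ 0.48209896 -0.39380069] [ 0.48164468 -0.39453075  0.06016639] [0.0660753  0.06370128 0.01230452] [0.05926288 0.06271394]
scene out 128 [0.53235115 0.13836792] [0.53140841 0.13869626 0.08582109] [0.06507019 0.06178113 0.0115339 ] [0.084277   0.08792319]
scene handle 632 ((530.30859375, -35.352134704589844), (73.17556762695312, 109.04586791992188), 21.930971145629883) [[476.0, 2.0], [517.0, -100.0], [585.0, -72.0], [544.0, 29.0]] 0.25046572328434247
scene block 130 ((489.3822326660156, 240.339111328125), (65.69369506835938, 20.287233352661133), 24.01195526123047) [[455.0, 236.0], [464.0, 218.0], [524.0, 244.0], [515.0, 263.0]] 0.0895314348663224
scene rails ((571.68212890625, 114.33152770996094), (187.153076171875, 403.5234680175781), 22.456125259399414) [[408.0, 265.0], [562.0, -108.0], [735.0, -36.0], [581.0, 337.0]]
```

Press yaw is about 22.5°, origin about (0.592,-0.009). The seat, block and handle positions agree with that. I'll turn the gripper to close along the press's x.

Request:
{"op": "step_arm", "data": {
  "deltas": [
    {"dp": [0, 0, -0.5], "twist": -1},
    {"dp": [0, 0, -0.5], "twist": -1},
    {"dp": [0, 0, 0], "twist": -1},
    {"dp": [0, 0, 0], "twist": -1},
    {"dp": [0, 0, 0], "twist": -1},
    {"dp": [0, 0, 0], "twist": -1},
    {"dp": [0, 0, 0], "twist": -1},
    {"dp": [0, 0, 0], "twist": -1},
    {"dp": [0, 0, 0], "twist": -1},
    {"dp": [0, 0, 0], "twist": -1},
    {"dp": [0, 0, 0], "twist": -1},
    {"dp": [0, 0, 0], "twist": -1}
  ],
  "gripper": 1
}}

```text
time_s: 2.3
ee_pos: [0.2386, -0.4955, 0.2454]
eef_rot: [-3.142, 0.0, 1.289]
force: [0.3, 0.5, -0.6]
grip_width: 0.0937
grip_force: 0.0
```

Request:
{"op": "step_arm", "data": {
  "deltas": [
    {"dp": [0, 0, 0], "twist": -1},
    {"dp": [0, 0, 0], "twist": -1},
    {"dp": [0, 0, 0], "twist": -1},
    {"dp": [0, 0, 0], "twist": -1},
    {"dp": [0, 0, 0], "twist": -1},
    {"dp": [0, 0, 0], "twist": -1},
    {"dp": [0, 0, 0], "twist": -1},
    {"dp": [0, 0, 0], "twist": -1},
    {"dp": [0, 0, 0], "twist": -1},
    {"dp": [0, 0, 0], "twist": -0.7},
    {"dp": [0, 0, 0], "twist": 0}
  ]
}}

```text
time_s: 3.4
ee_pos: [0.2386, -0.4955, 0.2454]
eef_rot: [-3.142, -0.0, 1.964]
force: [-0.2, 0.2, -0.1]
grip_width: 0.0939
grip_force: 0.0
```

```bash
cat >> h.py <<'E'
def go(target):
    o=ctrl.get_obs();t=T_tool(o)[:3,:3].T@(np.array(target)-o['ee_pos'])
    print('t',round(o['time_s'],2),'pos',o['ee_pos'].round(4),'rpy',np.round(o['eef_rot'],4),'F',np.round(o['force'],1),'units',(t/.04).round(2))
E
python3 -c "
from h import *
go([.4815,-.393,.15])"
```

```text
t 3.4 pos [ 0.2386 -0.4955  0.2454] rpy [-3.1416 -0.      1.9645] F [-0.2  0.2 -0.1] units [0.04 6.59 2.39]
```

Request:
{"op": "step_arm", "data": {
  "deltas": [
    {"dp": [0, 0.82, 0.3], "twist": 0},
    {"dp": [0, 0.82, 0.3], "twist": 0},
    {"dp": [0, 0.82, 0.3], "twist": 0},
    {"dp": [0, 0.82, 0.3], "twist": 0},
    {"dp": [0, 0.82, 0.3], "twist": 0},
    {"dp": [0, 0.82, 0.3], "twist": 0},
    {"dp": [0, 0.82, 0.3], "twist": 0},
    {"dp": [0.04, 0.85, 0.3], "twist": 0},
    {"dp": [0, 0, 0], "twist": 0}
  ]
}}

```text
time_s: 4.3
ee_pos: [0.4838, -0.3907, 0.1473]
eef_rot: [-3.141, -0.003, 1.965]
force: [0.0, -0.6, 0.1]
grip_width: 0.0941
grip_force: 0.0
```

```bash
python3 - <<'E'
from h import *
o=ctrl.get_obs()
im,d=ctrl.camera('wrist');W=cloud('wrist',d,o)
save('w1',im)
P=near(W,(.4815,-.393),.045,.05,.068)
print(len(P),(P.min(0)+P.max(0))/2 if len(P) else 0,np.ptp(P,0) if len(P) else 0, circ(P,(.027,.032),(.4815,-.393)))
go([.4815,-.393,.043])
E
```

```text
2635 [ 0.48170201 -0.39429388  0.05672492] [0.0633985  0.06363332 0.01344656] [ 0.48144891 -0.39334036]
t 4.35 pos [ 0.4825 -0.3919  0.1483] rpy [-3.1408e+00 -1.6000e-03  1.9647e+00] F [-0.2  0.   0.5] units [-0.02 -0.03  2.63]
```

View pics/w1.png

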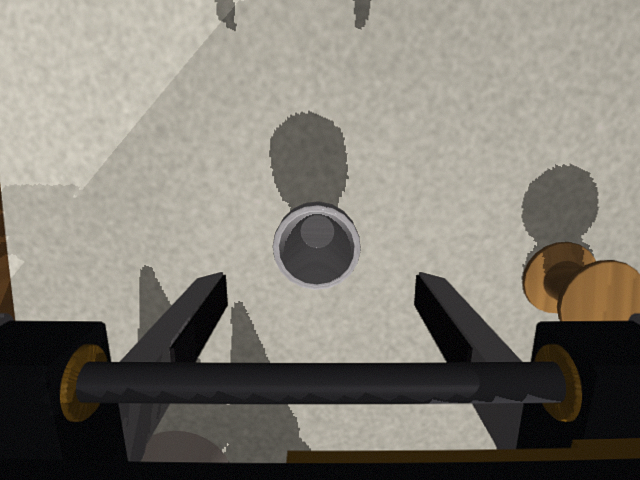

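The wrist view shows the loose pot centred between the fingers at (317,245), with the spool at right (590,300) well clear. I'll descend and grip the rim band.

Request:
{"op": "step_arm", "data": {
  "deltas": [
    {"dp": [-0.02, -0.03, 0.6], "twist": 0},
    {"dp": [0, 0, 0.6], "twist": 0},
    {"dp": [0, 0, 0.6], "twist": 0},
    {"dp": [0, 0, 0.5], "twist": 0},
    {"dp": [0, 0, 0.3], "twist": 0},
    {"dp": [0, 0, 0], "twist": 0},
    {"dp": [0, 0, 0], "twist": 0}
  ]
}}

```text
time_s: 5.05
ee_pos: [0.4808, -0.3949, 0.0465]
eef_rot: [3.141, 0.001, 1.963]
force: [-1.1, -0.1, 0.3]
grip_width: 0.0941
grip_force: 0.0
```

Request:
{"op": "step_arm", "data": {
  "deltas": [
    {"dp": [0, 0, 0], "twist": 0},
    {"dp": [0, 0, 0], "twist": 0},
    {"dp": [0, 0, 0], "twist": 0},
    {"dp": [0, 0, 0], "twist": 0},
    {"dp": [0, 0, 0], "twist": 0},
    {"dp": [0, 0, 0], "twist": 0},
    {"dp": [0, 0, 0], "twist": 0},
    {"dp": [0, 0, 0], "twist": 0}
  ],
  "gripper": -1,
  "squeeze": 20
}}

```text
time_s: 5.85
ee_pos: [0.4809, -0.3944, 0.0457]
eef_rot: [3.141, 0.0, 1.964]
force: [1.2, 1.9, 3.4]
grip_width: 0.0623
grip_force: 19.9
```

Request:
{"op": "step_arm", "data": {
  "deltas": [
    {"dp": [0, 0, -0.5], "twist": 0},
    {"dp": [0, 0, -0.8], "twist": 0},
    {"dp": [0, 0, -0.8], "twist": 0},
    {"dp": [0, 0, -0.8], "twist": 0},
    {"dp": [0, 0, -0.8], "twist": 0},
    {"dp": [0, 0, -0.8], "twist": 0},
    {"dp": [0, 0, -0.8], "twist": 0},
    {"dp": [0, 0, -0.8], "twist": 0},
    {"dp": [0, 0, -0.8], "twist": 0},
    {"dp": [0, 0, -0.6], "twist": 0},
    {"dp": [0, 0, 0], "twist": 0}
  ]
}}

```text
time_s: 6.95
ee_pos: [0.481, -0.3947, 0.3483]
eef_rot: [3.14, 0.004, 1.964]
force: [-0.6, -0.8, -2.0]
grip_width: 0.0624
grip_force: 19.8
```

```bash
python3 -c "
from h import *
go([.531,.139,.345])"
```

```text
t 6.95 pos [ 0.481  -0.3947  0.3483] rpy [3.1398 0.0042 1.9636] F [-0.6 -0.8 -2. ] units [11.85  6.26  0.04]
```

Request:
{"op": "step_arm", "data": {
  "deltas": [
    {"dp": [0.4, 0.2, 0], "twist": 0},
    {"dp": [0.7, 0.37, 0], "twist": 0},
    {"dp": [0.7, 0.37, 0], "twist": 0},
    {"dp": [0.7, 0.37, 0], "twist": 0},
    {"dp": [0.7, 0.37, 0], "twist": 0},
    {"dp": [0.7, 0.37, 0], "twist": 0},
    {"dp": [0.7, 0.37, 0], "twist": 0},
    {"dp": [0.7, 0.37, 0], "twist": 0},
    {"dp": [0.7, 0.37, 0], "twist": 0},
    {"dp": [0.7, 0.37, 0], "twist": 0},
    {"dp": [0.7, 0.37, 0], "twist": 0},
    {"dp": [0.7, 0.37, 0], "twist": 0}
  ]
}}

```text
time_s: 8.15
ee_pos: [0.514, -0.0283, 0.3433]
eef_rot: [-3.139, -0.001, 1.964]
force: [0.2, 0.1, -1.7]
grip_width: 0.0627
grip_force: 19.8
```

Request:
{"op": "step_arm", "data": {
  "deltas": [
    {"dp": [0.7, 0.37, 0], "twist": 0},
    {"dp": [0.7, 0.37, 0], "twist": 0},
    {"dp": [0.7, 0.37, 0], "twist": 0},
    {"dp": [0.7, 0.37, 0], "twist": 0},
    {"dp": [0.6, 0.3, 0], "twist": 0},
    {"dp": [0.4, 0.2, 0], "twist": 0},
    {"dp": [0, 0, 0.6], "twist": 0},
    {"dp": [0, 0, 0.6], "twist": 0},
    {"dp": [0, 0, 0.6], "twist": 0},
    {"dp": [0, 0, 0.6], "twist": 0},
    {"dp": [0, 0, 0], "twist": 0},
    {"dp": [0, 0, 0], "twist": 0}
  ]
}}

```text
time_s: 9.35
ee_pos: [0.5291, 0.1411, 0.249]
eef_rot: [-3.14, -0.0, 1.964]
force: [0.7, -0.2, -1.3]
grip_width: 0.0626
grip_force: 19.8
```

```bash
python3 - <<'E'
from h import *
o=ctrl.get_obs()
im,d=ctrl.camera('wrist');W=cloud('wrist',d,o)
save('w2',im)
P=near(W,(.531,.139),.05,.078,.094)
print(len(P),(P.min(0)+P.max(0))/2 if len(P) else 0,np.ptp(P,0) if len(P) else 0, circ(P,(.027,.032),(.531,.139)))
go([.531,.139,.09])
for c in ['top','scene']:
    im,d=ctrl.camera(c);W=cloud(c,d)
    z=o['ee_pos'][2]+.016
    for n,zz in [('out',.086),('inner',z)]:
        P=near(W,(.531,.139),.05,zz-.008,zz+.008)
        if len(P):print(c,n,len(P),circ(P,(.027,.032),(.531,.139)),(P.min(0)+P.max(0))/2,np.ptp(P,0))
E
```

```text
899 [0.53065806 0.14644578 0.08358156] [0.06310761 0.05204761 0.0111153 ] [0.53113526 0.13984954]
t 9.4 pos [0.5295 0.1411 0.25  ] rpy [3.1412e+00 1.0000e-04 1.9637e+00] F [ 0.2  0.3 -0.2] units [-0.06  0.01  4.  ]
scene out 162 [0.53259335 0.1382196 ] [0.53289123 0.13881807 0.08452732] [0.06346292 0.06228486 0.01269857]
scene inner 173 [0.53133377 0.13952456] [0.53230802 0.13563488 0.26472739] [0.08213701 0.05626294 0.01544647]
```

View pics/w2.png

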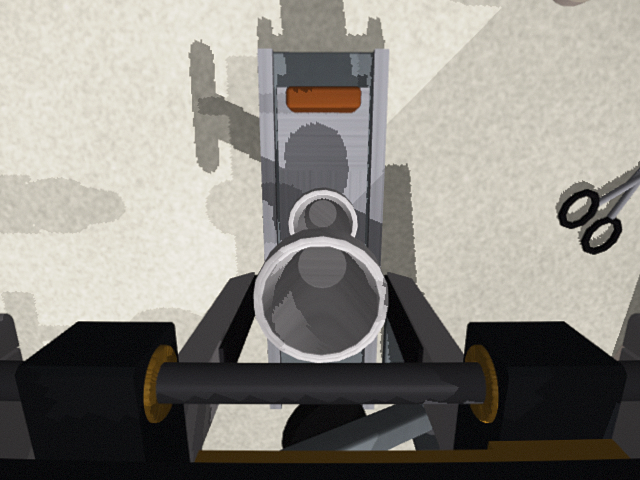

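The wrist view shows the pot held level (rim centre (320,298)), the outer pot below at (323,225), and the tray lined up. I'll lower into it.

Request:
{"op": "step_arm", "data": {
  "deltas": [
    {"dp": [-0.05, 0.02, 0.5], "twist": 0},
    {"dp": [0, 0, 0.6], "twist": 0},
    {"dp": [0, 0, 0.6], "twist": 0},
    {"dp": [0, 0, 0.6], "twist": 0},
    {"dp": [0, 0, 0.5], "twist": 0},
    {"dp": [0, 0, 0.4], "twist": 0},
    {"dp": [0, 0, 0.2], "twist": 0},
    {"dp": [0, 0, 0.2], "twist": 0},
    {"dp": [0, 0, 0], "twist": 0},
    {"dp": [0, 0, 0], "twist": 0}
  ]
}}

```text
time_s: 10.5
ee_pos: [0.5313, 0.1397, 0.1061]
eef_rot: [3.141, 0.0, 1.964]
force: [-0.0, -0.1, -1.7]
grip_width: 0.0625
grip_force: 19.8
```

```bash
python3 -c "
from h import *
go([.531,.139,.0905])"
```

```text
t 10.5 pos [0.5313 0.1397 0.1061] rpy [3.1407e+00 2.0000e-04 1.9637e+00] F [-0.  -0.1 -1.7] units [-0.01 -0.01  0.39]
```

Request:
{"op": "step_arm", "data": {
  "deltas": [
    {"dp": [0, 0, 0.1], "twist": 0},
    {"dp": [0, 0, 0.1], "twist": 0},
    {"dp": [0, 0, 0.06], "twist": 0},
    {"dp": [0, 0, 0.04], "twist": 0},
    {"dp": [0, 0, 0], "twist": 0},
    {"dp": [0, 0, 0], "twist": 0}
  ]
}}

```text
time_s: 11.1
ee_pos: [0.5309, 0.1396, 0.0935]
eef_rot: [3.142, -0.0, 1.964]
force: [0.4, -0.5, -2.2]
grip_width: 0.0626
grip_force: 19.8
```

Request:
{"op": "step_arm", "data": {
  "deltas": [
    {"dp": [0, 0, 0.05], "twist": 0},
    {"dp": [0, 0, 0.05], "twist": 0},
    {"dp": [0, 0, 0], "twist": 0},
    {"dp": [0, 0, 0], "twist": 0}
  ]
}}

```text
time_s: 11.5
ee_pos: [0.5309, 0.1397, 0.0896]
eef_rot: [3.142, -0.0, 1.964]
force: [-1.9, 0.4, 3.6]
grip_width: 0.0623
grip_force: 19.9
```

Request:
{"op": "step_arm", "data": {
  "deltas": [
    {"dp": [0, 0, 0], "twist": 0},
    {"dp": [0, 0, 0], "twist": 0},
    {"dp": [0, 0, 0], "twist": 0},
    {"dp": [0, 0, 0], "twist": 0},
    {"dp": [0, 0, 0], "twist": 0},
    {"dp": [0, 0, -0.2], "twist": 0},
    {"dp": [0, 0, -0.5], "twist": 0},
    {"dp": [0, 0, -0.8], "twist": 0},
    {"dp": [0, 0, -0.8], "twist": 0},
    {"dp": [0, 0, -0.8], "twist": 0},
    {"dp": [0, 0, -0.6], "twist": 0},
    {"dp": [0, 0, 0], "twist": 0}
  ],
  "gripper": 1
}}

```text
time_s: 12.7
ee_pos: [0.5319, 0.1398, 0.2415]
eef_rot: [3.136, 0.001, 1.964]
force: [-0.1, 0.3, 0.3]
grip_width: 0.094
grip_force: 0.0
```

```bash
python3 - <<'E'
from h import *
o=ctrl.get_obs()
im,d=ctrl.camera('wrist');W=cloud('wrist',d,o)
save('w3',im)
P=near(W,(.531,.139),.05,.09,.125)
print(len(P),(P.min(0)+P.max(0))/2,np.ptp(P,0),circ(P,(.027,.032),(.531,.139)),np.percentile(P[:,2],[5,50,95]))
im,d=ctrl.camera('scene');W=cloud('scene',d)
P=near(W,(.531,.139),.05,.06,.125)
print(len(P),np.percentile(P[:,2],[5,50,95]),circ(near(W,(.531,.139),.05,.095,.125),(.027,.032),(.531,.139)))
P=near(W,(.489,.241),.055,.075,.1);print(cv2.minAreaRect(P[:,:2].astype(np.float32)*1000))
go([.48,.26,.2])
E
```

```text
2151 [0.53075588 0.13984785 0.0985709 ] [0.06355403 0.06365371 0.01713393] [0.53037164 0.1411016 ] [0.09185446 0.1037975  0.10567065]
465 [0.06593271 0.0891859  0.103968  ] [0.5324008  0.13746209]
((491.33758544921875, 240.4923095703125), (65.40376281738281, 19.955589294433594), 22.343969345092773)
t 12.8 pos [0.5308 0.1396 0.2375] rpy [3.1412e+00 1.0000e-04 1.9638e+00] F [ 0.1  0.6 -0.2] units [ 3.27 -0.02  0.94]
```

View pics/w3.png

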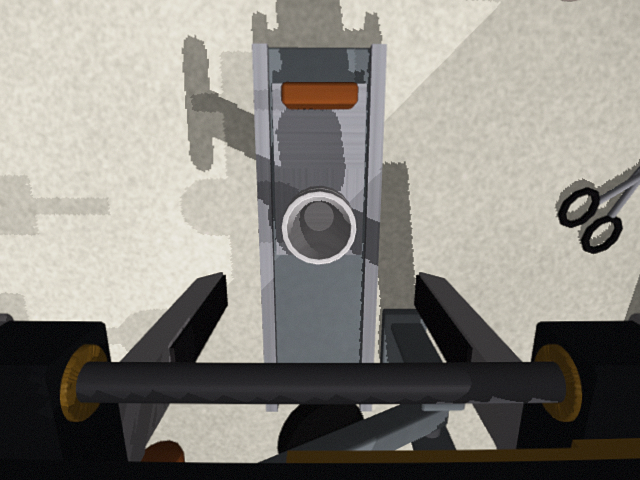

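The inner pot is nested in the wrist view: rim circle at (319,228), rim top at 104 mm. Next I close the fingers, go round behind the push block and push.

Request:
{"op": "step_arm", "data": {
  "deltas": [
    {"dp": [0.5, 0, 0], "twist": 0},
    {"dp": [0.8, 0, 0], "twist": 0},
    {"dp": [0.8, 0, 0], "twist": 0},
    {"dp": [0.8, 0, 0], "twist": 0},
    {"dp": [0.8, 0, 0], "twist": 0},
    {"dp": [0.3, 0, 0], "twist": 0},
    {"dp": [0, 0, 0.5], "twist": 0},
    {"dp": [0, 0, 0.8], "twist": 0},
    {"dp": [0, 0, 0.8], "twist": 0},
    {"dp": [0, 0, 0.8], "twist": 0},
    {"dp": [0, 0, 0.8], "twist": 0},
    {"dp": [0, 0, 0.6], "twist": 0}
  ],
  "gripper": -1
}}

```text
time_s: 14.0
ee_pos: [0.4689, 0.2863, 0.0626]
eef_rot: [-3.139, 0.0, 1.963]
force: [0.5, -0.0, 0.0]
grip_width: 0.0019
grip_force: 0.0
```

Request:
{"op": "step_arm", "data": {
  "deltas": [
    {"dp": [0, 0, 0], "twist": 0},
    {"dp": [-0.3, 0, 0.1], "twist": 0},
    {"dp": [-0.15, 0, 0], "twist": 0},
    {"dp": [-0.1, 0, 0], "twist": 0},
    {"dp": [-0.1, 0, 0], "twist": 0},
    {"dp": [-0.1, 0, 0], "twist": 0},
    {"dp": [-0.1, 0, 0], "twist": 0}
  ]
}}

```text
time_s: 14.7
ee_pos: [0.4829, 0.2561, 0.0619]
eef_rot: [3.141, -0.001, 1.964]
force: [-0.2, 3.0, 1.8]
grip_width: 0.0004
grip_force: 1.5
```

```bash
python3 -c "
from h import *
go([.592-.383*.127,-.009+.924*.127,.06])"
```

```text
t 14.7 pos [0.4829 0.2561 0.0619] rpy [ 3.1408e+00 -5.0000e-04  1.9637e+00] F [-0.2  3.   1.8] units [-3.99 -0.02  0.05]
```

Request:
{"op": "step_arm", "data": {
  "deltas": [
    {"dp": [-0.1, 0, 0], "twist": 0},
    {"dp": [-0.15, 0, 0], "twist": 0},
    {"dp": [-0.2, 0, 0], "twist": 0},
    {"dp": [-0.2, 0, 0], "twist": 0},
    {"dp": [-0.2, 0, 0], "twist": 0},
    {"dp": [-0.2, 0, 0], "twist": 0},
    {"dp": [-0.2, 0, 0], "twist": 0},
    {"dp": [-0.2, 0, 0], "twist": 0},
    {"dp": [-0.2, 0, 0], "twist": 0},
    {"dp": [-0.2, 0, 0], "twist": 0},
    {"dp": [-0.2, 0, 0], "twist": 0},
    {"dp": [-0.2, 0, 0], "twist": 0}
  ]
}}

```text
time_s: 15.9
ee_pos: [0.5173, 0.1722, 0.0614]
eef_rot: [-3.141, -0.0, 1.964]
force: [-1.0, 3.1, 3.9]
grip_width: 0.0005
grip_force: 1.7
```

Request:
{"op": "step_arm", "data": {
  "deltas": [
    {"dp": [-0.2, 0, 0], "twist": 0},
    {"dp": [-0.2, 0, 0], "twist": 0},
    {"dp": [-0.2, 0, 0], "twist": 0},
    {"dp": [-0.2, 0, 0], "twist": 0},
    {"dp": [-0.2, 0, 0], "twist": 0},
    {"dp": [-0.2, 0, 0], "twist": 0},
    {"dp": [-0.15, 0, 0], "twist": 0},
    {"dp": [-0.1, 0, 0], "twist": 0},
    {"dp": [-0.1, 0, 0], "twist": 0},
    {"dp": [0, 0, 0], "twist": 0}
  ]
}}

```text
time_s: 16.9
ee_pos: [0.5411, 0.1151, 0.0614]
eef_rot: [3.141, 0.0, 1.963]
force: [-0.8, -0.3, 0.1]
grip_width: 0.0004
grip_force: 0.0
```

```bash
python3 -c "
from h import *
go([.592-.383*.127,-.009+.924*.127,.06])"
```

```text
t 16.9 pos [0.5411 0.1151 0.0614] rpy [3.1414e+00 5.0000e-04 1.9635e+00] F [-0.8 -0.3  0.1] units [-0.18 -0.01  0.03]
```

Nearly there, so I'll go on gently until the stop shows as a force.

Request:
{"op": "step_arm", "data": {
  "deltas": [
    {"dp": [-0.06, 0, 0], "twist": 0},
    {"dp": [-0.06, 0, 0], "twist": 0},
    {"dp": [-0.05, 0, 0], "twist": 0},
    {"dp": [-0.05, 0, 0], "twist": 0},
    {"dp": [0, 0, 0], "twist": 0}
  ]
}}

```text
time_s: 17.4
ee_pos: [0.5428, 0.111, 0.0614]
eef_rot: [-3.141, -0.006, 1.964]
force: [-13.0, 30.3, 5.9]
grip_width: 0.0005
grip_force: 16.1
```

Request:
{"op": "step_arm", "data": {
  "deltas": [
    {"dp": [0.12, 0, 0], "twist": 0},
    {"dp": [0.2, 0, 0], "twist": 0},
    {"dp": [0.3, 0, -0.2], "twist": 0},
    {"dp": [0.4, 0, -0.6], "twist": 0},
    {"dp": [0.2, 0, -0.8], "twist": 0},
    {"dp": [0, 0, -0.8], "twist": 0},
    {"dp": [0, 0, -0.8], "twist": 0},
    {"dp": [0, 0, -0.8], "twist": 0},
    {"dp": [0, 0, -0.8], "twist": 0},
    {"dp": [0, 0, -0.8], "twist": 0},
    {"dp": [0, 0, -0.8], "twist": 0},
    {"dp": [0, 0, -0.5], "twist": 0}
  ],
  "gripper": 0.3
}}

```text
time_s: 18.6
ee_pos: [0.5254, 0.1528, 0.3407]
eef_rot: [3.138, 0.001, 1.964]
force: [0.1, -0.6, 0.1]
grip_width: 0.0609
grip_force: 0.0
```

```bash
python3 - <<'E'
from h import *
o=ctrl.get_obs();print(o['time_s'],o['ee_pos'],o['grip_width'])
im,d=ctrl.camera('scene');W=cloud('scene',d);save('s2',im[160:400,200:520].repeat(2,0).repeat(2,1))
O=np.array([.592,-.009]);
def px(P): d=P[:,:2]-O; return np.c_[d@[.924,.383],d@[-.383,.924],P[:,2]]
Q=px(W.reshape(-1,3))
b=Q[(abs(Q[:,0])<.04)&(Q[:,1]>.07)&(Q[:,1]<.16)&(Q[:,2]>.08)&(Q[:,2]<.096)];print('block',len(b),b.min(0),b.max(0))
b=Q[(Q[:,0]<-.07)&(Q[:,0]>-.13)&(abs(Q[:,1])<.09)&(Q[:,2]>.2)&(Q[:,2]<.27)];print('handle',len(b),np.percentile(b,[1,50,99],axis=0))
b=Q[(abs(Q[:,0])<.05)&(abs(Q[:,1])<.05)&(Q[:,2]>.09)&(Q[:,2]<.112)];print('pot',len(b),b.min(0),b.max(0))
E
```

```text
18.6 [0.52537052 0.15282397 0.34072526] 0.06093135992607521
block 137 [-0.03141895  0.10065263  0.08026099] [0.03330521 0.11794907 0.0917569 ]
handle 499 [[-0.10282878 -0.05458212  0.22699383]
 [-0.08584755 -0.00394093  0.24561328]
 [-0.07173109  0.05249865  0.25207692]]
pot 89 [-0.01854632 -0.03337374  0.090083  ] [0.03242516 0.0014869  0.10749329]
```

View pics/s2.png

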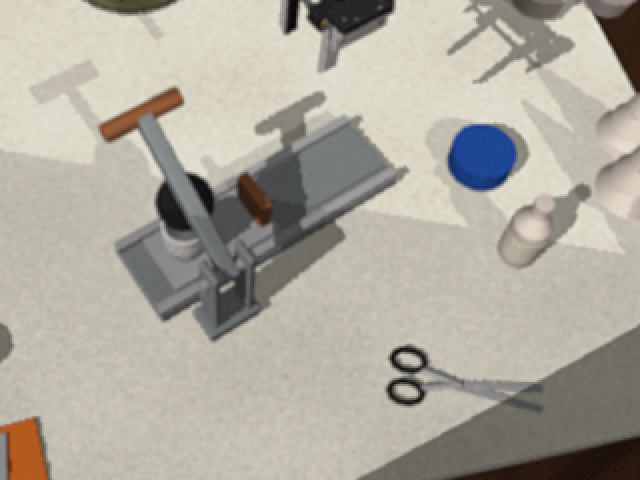

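The tray is at its stop (block outer face at y=118 mm) and the pots stand under the pad at (185,215). The lever is up with its handle at (140,113). I'll go above the handle's left half, clear of the bar.

```bash
python3 -c "
from h import *
go([.4932,-.0109,.31])"
```

```text
t 18.65 pos [0.5258 0.153  0.3432] rpy [3.1351e+00 1.4000e-03 1.9637e+00] F [0.3 0.2 3.1] units [-3.47 -2.33  0.82]
```

Request:
{"op": "step_arm", "data": {
  "deltas": [
    {"dp": [-0.5, -0.33, 0], "twist": 0},
    {"dp": [-0.7, -0.47, 0], "twist": 0},
    {"dp": [-0.7, -0.47, 0], "twist": 0},
    {"dp": [-0.7, -0.47, 0.1], "twist": 0},
    {"dp": [-0.6, -0.4, 0.2], "twist": 0},
    {"dp": [-0.3, -0.2, 0.3], "twist": 0},
    {"dp": [0, 0, 0.2], "twist": 0},
    {"dp": [0, 0, 0], "twist": 0},
    {"dp": [0, 0, 0], "twist": 0}
  ]
}}

```text
time_s: 19.55
ee_pos: [0.4928, -0.0117, 0.3057]
eef_rot: [3.141, 0.0, 1.965]
force: [-0.2, -0.2, -0.1]
grip_width: 0.0613
grip_force: 0.0
```

```bash
python3 - <<'E'
from h import *
o=ctrl.get_obs()
im,d=ctrl.camera('wrist');W=cloud('wrist',d,o);save('w4',im)
O=np.array([.592,-.009]);
P=W.reshape(-1,3);dd=P[:,:2]-O;Q=np.c_[dd@[.924,.383],dd@[-.383,.924],P[:,2]]
b=Q[(Q[:,0]<-.05)&(Q[:,0]>-.14)&(abs(Q[:,1])<.09)&(Q[:,2]>.2)&(Q[:,2]<.27)];print('handle',len(b),np.percentile(b,[1,50,99],axis=0))
e=np.array(o['ee_pos'][:2])-O;print('tcp press',e@[.924,.383],e@[-.383,.924])
go([.4932,-.0109,.218])
E
```

```text
handle 6868 [[-0.10486072 -0.04069968  0.2164254 ]
 [-0.08895266  0.0094635   0.248006  ]
 [-0.05138562  0.05660331  0.25213622]]
tcp press -0.09268996701803701 0.03545004509947572
t 19.6 pos [ 0.4929 -0.0117  0.3059] rpy [3.1411e+00 2.0000e-04 1.9648e+00] F [-0.6  0.4 -0.3] units [0.02 0.01 2.2 ]
```

View pics/w4.png

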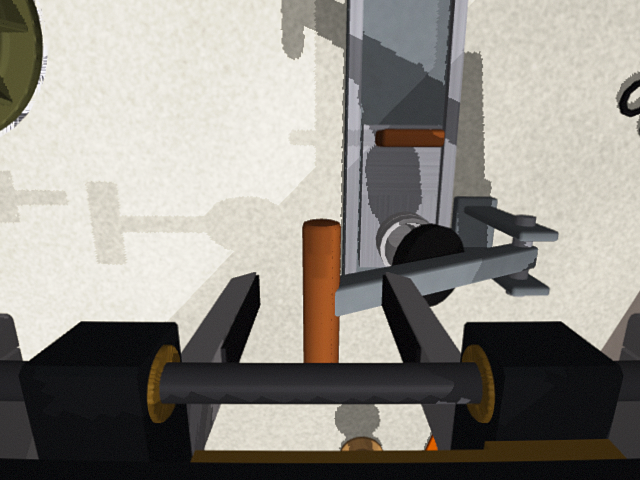

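The handle lies centred between the fingers (column 321), its free end at row 222 and the bar joining at about (340,295). I'll descend and grip it.

Request:
{"op": "step_arm", "data": {
  "deltas": [
    {"dp": [0, 0, 0.4], "twist": 0},
    {"dp": [0, 0, 0.5], "twist": 0},
    {"dp": [0, 0, 0.5], "twist": 0},
    {"dp": [0, 0, 0.4], "twist": 0},
    {"dp": [0, 0, 0.3], "twist": 0},
    {"dp": [0, 0, 0.1], "twist": 0},
    {"dp": [0, 0, 0], "twist": 0}
  ]
}}

```text
time_s: 20.3
ee_pos: [0.4928, -0.0124, 0.2175]
eef_rot: [-3.141, -0.0, 1.964]
force: [-0.1, 0.7, 0.1]
grip_width: 0.0605
grip_force: 0.0
```

Request:
{"op": "step_arm", "data": {
  "deltas": [
    {"dp": [0, 0, 0], "twist": 0},
    {"dp": [0, 0, 0], "twist": 0},
    {"dp": [0, 0, 0], "twist": 0},
    {"dp": [0, 0, 0], "twist": 0},
    {"dp": [0, 0, 0], "twist": 0},
    {"dp": [0, 0, 0], "twist": 0}
  ],
  "gripper": -1,
  "squeeze": 45
}}

```text
time_s: 20.9
ee_pos: [0.4934, -0.0124, 0.2176]
eef_rot: [3.14, 0.0, 1.964]
force: [6.2, 2.1, -1.9]
grip_width: 0.0249
grip_force: 45.0
```

```bash
python3 - <<'E'
from h import *
go([.4932,-.0109,.218])
t=.5
for i in range(11):
    a=.5-.05*i; print(round(.5-a,2),'dy_units',round(.22*(np.cos(t)-np.cos(a))/.04,3),'dz',round(.22*(np.sin(t)-np.sin(a))/.04,3))
E
```

```text
t 20.9 pos [ 0.4934 -0.0124  0.2176] rpy [3.1396e+00 3.0000e-04 1.9638e+00] F [ 6.2  2.1 -1.9] units [ 0.04  0.01 -0.01]
0.0 dy_units 0.0 dz 0.0
0.05 dy_units -0.126 dz 0.245
0.1 dy_units -0.239 dz 0.495
0.15 dy_units -0.34 dz 0.751
0.2 dy_units -0.428 dz 1.011
0.25 dy_units -0.502 dz 1.276
0.3 dy_units -0.564 dz 1.544
0.35 dy_units -0.612 dz 1.815
0.4 dy_units -0.646 dz 2.088
0.45 dy_units -0.666 dz 2.362
0.5 dy_units -0.673 dz 2.637
```

Request:
{"op": "step_arm", "data": {
  "deltas": [
    {"dp": [0, -0.05, 0.12], "twist": 0},
    {"dp": [0, -0.06, 0.12], "twist": 0},
    {"dp": [0, -0.11, 0.25], "twist": 0},
    {"dp": [0, -0.1, 0.26], "twist": 0},
    {"dp": [0, -0.09, 0.26], "twist": 0},
    {"dp": [0, -0.07, 0.26], "twist": 0},
    {"dp": [0, -0.06, 0.27], "twist": 0},
    {"dp": [0, 0, 0], "twist": 0}
  ]
}}

```text
time_s: 21.7
ee_pos: [0.4732, -0.0207, 0.1558]
eef_rot: [3.139, 0.0, 1.964]
force: [0.8, 4.1, 6.8]
grip_width: 0.025
grip_force: 45.0
```

```bash
python3 - <<'E'
from h import *
go([.4932,-.0109,.218]); print(np.round(ctrl.get_obs()['moment'],2))
E
```

```text
t 21.7 pos [ 0.4732 -0.0207  0.1558] rpy [3.1394e+00 3.0000e-04 1.9636e+00] F [0.8 4.1 6.8] units [ 0.03  0.56 -1.55]
[ 0.79 -0.74  0.03]
```

Request:
{"op": "step_arm", "data": {
  "deltas": [
    {"dp": [0, -0.05, 0.27], "twist": 0},
    {"dp": [0, -0.03, 0.27], "twist": 0},
    {"dp": [0, -0.01, 0.15], "twist": 0},
    {"dp": [0, -0.01, 0.12], "twist": 0},
    {"dp": [0, 0, 0.1], "twist": 0},
    {"dp": [0, 0, 0], "twist": 0}
  ]
}}

```text
time_s: 22.3
ee_pos: [0.4689, -0.0225, 0.1197]
eef_rot: [-3.141, -0.0, 1.964]
force: [-7.6, 0.8, 9.2]
grip_width: 0.025
grip_force: 45.0
```

Request:
{"op": "step_arm", "data": {
  "deltas": [
    {"dp": [0, 0, 0.05], "twist": 0},
    {"dp": [0, 0, 0], "twist": 0}
  ]
}}

```text
time_s: 22.5
ee_pos: [0.4688, -0.0225, 0.1178]
eef_rot: [-3.141, -0.0, 1.964]
force: [-6.5, 0.0, 9.2]
grip_width: 0.0246
grip_force: 45.0
```

Request:
{"op": "step_arm", "data": {
  "deltas": [
    {"dp": [0, 0, 0.05], "twist": 0},
    {"dp": [0, 0, 0], "twist": 0}
  ]
}}

```text
time_s: 22.7
ee_pos: [0.4687, -0.0225, 0.1158]
eef_rot: [-3.141, -0.0, 1.964]
force: [-8.7, -0.7, 10.1]
grip_width: 0.0252
grip_force: 45.0
```

Request:
{"op": "step_arm", "data": {
  "deltas": [
    {"dp": [0, 0, 0.05], "twist": 0},
    {"dp": [0, 0, 0], "twist": 0}
  ]
}}

```text
time_s: 22.9
ee_pos: [0.4686, -0.0226, 0.1138]
eef_rot: [-3.141, -0.0, 1.964]
force: [-8.7, -1.0, 10.1]
grip_width: 0.0253
grip_force: 45.0
```

Request:
{"op": "step_arm", "data": {
  "deltas": [
    {"dp": [0, 0, 0.03], "twist": 0},
    {"dp": [0, 0, 0], "twist": 0}
  ]
}}

```text
time_s: 23.1
ee_pos: [0.4686, -0.0226, 0.1126]
eef_rot: [-3.141, -0.0, 1.964]
force: [-7.6, -0.9, 8.0]
grip_width: 0.0248
grip_force: 45.0
```

Request:
{"op": "step_arm", "data": {
  "deltas": [
    {"dp": [0, 0, 0.03], "twist": 0},
    {"dp": [0, 0, 0], "twist": 0}
  ]
}}

```text
time_s: 23.3
ee_pos: [0.4685, -0.0226, 0.1114]
eef_rot: [-3.141, -0.0, 1.964]
force: [-7.5, -0.1, 8.7]
grip_width: 0.0248
grip_force: 45.0
```

Request:
{"op": "step_arm", "data": {
  "deltas": [
    {"dp": [0, 0, 0.03], "twist": 0},
    {"dp": [0, 0, 0], "twist": 0}
  ]
}}

```text
time_s: 23.5
ee_pos: [0.4685, -0.0226, 0.1102]
eef_rot: [-3.141, -0.0, 1.964]
force: [-9.0, -1.5, 9.2]
grip_width: 0.0247
grip_force: 45.0
```

Request:
{"op": "step_arm", "data": {
  "deltas": [
    {"dp": [0, 0, 0.03], "twist": 0},
    {"dp": [0, 0, 0], "twist": 0}
  ]
}}

```text
time_s: 23.7
ee_pos: [0.4685, -0.0226, 0.1089]
eef_rot: [-3.14, -0.0, 1.964]
force: [-7.1, -1.9, 8.2]
grip_width: 0.0251
grip_force: 45.0
```

Request:
{"op": "step_arm", "data": {
  "deltas": [
    {"dp": [0, 0, 0.03], "twist": 0},
    {"dp": [0, 0, 0], "twist": 0}
  ]
}}

```text
time_s: 23.9
ee_pos: [0.4685, -0.0226, 0.1078]
eef_rot: [-3.141, -0.0, 1.964]
force: [-8.4, -0.7, 10.2]
grip_width: 0.025
grip_force: 45.0
```

```bash
python3 - <<'E'
from h import *
im,d=ctrl.camera('scene');W=cloud('scene',d);save('s3',im[180:360,180:420].repeat(3,0).repeat(3,1))
O=np.array([.592,-.009])
P=W.reshape(-1,3);dd=P[:,:2]-O;Q=np.c_[dd@[.924,.383],dd@[-.383,.924],P[:,2]]
b=Q[(Q[:,0]<-.1)&(Q[:,0]>-.15)&(Q[:,1]>-.06)&(Q[:,1]<-.02)&(Q[:,2]>.09)&(Q[:,2]<.27)];print('handle',len(b),np.percentile(b,[1,50,99],axis=0).round(3))
for x0 in np.arange(-.1,.1,.02):
    b=Q[(abs(Q[:,0]-x0)<.01)&(abs(Q[:,1])<.008)&(Q[:,2]>.1)&(Q[:,2]<.27)]
    if len(b):print(round(x0,2),len(b),np.percentile(b[:,2],[10,50,95]).round(4))
E
```

```text
handle 138 [[-0.131 -0.055  0.126]
 [-0.114 -0.039  0.142]
 [-0.107 -0.02   0.147]]
-0.1 72 [0.1423 0.1465 0.2291]
-0.08 63 [0.1422 0.1461 0.2259]
-0.06 53 [0.1411 0.1448 0.2473]
-0.04 104 [0.1424 0.2165 0.247 ]
-0.02 42 [0.1402 0.1437 0.1466]
0.0 44 [0.1415 0.143  0.146 ]
0.02 46 [0.1409 0.1433 0.1461]
0.04 44 [0.1409 0.1432 0.1452]
0.06 44 [0.14   0.1431 0.146 ]
0.08 50 [0.14   0.143  0.1452]
```

View pics/s3.png

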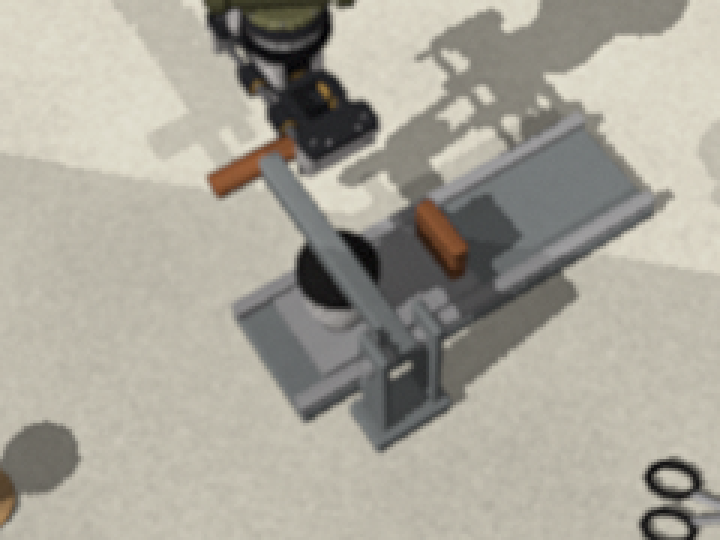

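The bar is about level with the pad nearly on the pots. The grip has crept about 5 mm along the handle. I'll go on with a firmer squeeze, watching the force.

Request:
{"op": "step_arm", "data": {
  "deltas": [
    {"dp": [0, 0, 0], "twist": 0},
    {"dp": [0, 0, 0.03], "twist": 0},
    {"dp": [0, 0, 0], "twist": 0}
  ],
  "squeeze": 60
}}

```text
time_s: 24.25
ee_pos: [0.4685, -0.0226, 0.1067]
eef_rot: [-3.141, -0.0, 1.964]
force: [-10.2, -1.9, 10.3]
grip_width: 0.0245
grip_force: 60.0
```

Request:
{"op": "step_arm", "data": {
  "deltas": [
    {"dp": [0, 0, 0.03], "twist": 0},
    {"dp": [0, 0, 0], "twist": 0}
  ]
}}

```text
time_s: 24.45
ee_pos: [0.4685, -0.0226, 0.1056]
eef_rot: [-3.141, -0.0, 1.964]
force: [-9.6, -1.3, 12.0]
grip_width: 0.0246
grip_force: 60.0
```

Request:
{"op": "step_arm", "data": {
  "deltas": [
    {"dp": [0, 0, 0.03], "twist": 0},
    {"dp": [0, 0, 0], "twist": 0}
  ]
}}

```text
time_s: 24.65
ee_pos: [0.4685, -0.0226, 0.1053]
eef_rot: [-3.141, 0.0, 1.964]
force: [-16.7, 0.0, 25.7]
grip_width: 0.0249
grip_force: 60.0
```

Force rises to 26 N at the handle, about 38 N at the pad. I'll hold.

Request:
{"op": "step_arm", "data": {
  "deltas": [
    {"dp": [0, 0, 0], "twist": 0},
    {"dp": [0, 0, 0], "twist": 0},
    {"dp": [0, 0, 0], "twist": 0},
    {"dp": [0, 0, 0], "twist": 0},
    {"dp": [0, 0, 0], "twist": 0},
    {"dp": [0, 0, 0], "twist": 0}
  ]
}}

```text
time_s: 25.25
ee_pos: [0.4685, -0.0226, 0.1053]
eef_rot: [-3.141, 0.0, 1.964]
force: [-15.4, -0.9, 26.2]
grip_width: 0.0246
grip_force: 60.0
```

Request:
{"op": "step_arm", "data": {
  "deltas": [
    {"dp": [0, 0, 0], "twist": 0},
    {"dp": [0, 0, 0], "twist": 0},
    {"dp": [0, 0, 0], "twist": 0},
    {"dp": [0, 0, 0], "twist": 0},
    {"dp": [0, 0, 0], "twist": 0},
    {"dp": [0, 0, 0], "twist": 0}
  ]
}}

```text
time_s: 25.85
ee_pos: [0.4686, -0.0226, 0.1053]
eef_rot: [-3.141, 0.0, 1.964]
force: [-16.4, -0.1, 25.0]
grip_width: 0.0248
grip_force: 60.0
```

Request:
{"op": "step_arm", "data": {
  "deltas": [
    {"dp": [0, 0, -0.03], "twist": 0},
    {"dp": [0, 0, -0.04], "twist": 0},
    {"dp": [0, 0, -0.06], "twist": 0},
    {"dp": [0, 0, -0.1], "twist": 0},
    {"dp": [0, 0, -0.13], "twist": 0},
    {"dp": [0, 0.01, -0.13], "twist": 0},
    {"dp": [0, 0.01, -0.13], "twist": 0},
    {"dp": [0, 0.01, -0.13], "twist": 0},
    {"dp": [0, 0.02, -0.13], "twist": 0},
    {"dp": [0, 0.02, -0.13], "twist": 0}
  ]
}}

```text
time_s: 26.85
ee_pos: [0.472, -0.0213, 0.1448]
eef_rot: [3.141, 0.0, 1.964]
force: [5.5, 0.7, 0.9]
grip_width: 0.025
grip_force: 60.0
```

Request:
{"op": "step_arm", "data": {
  "deltas": [
    {"dp": [0, 0.02, -0.13], "twist": 0},
    {"dp": [0, 0.03, -0.13], "twist": 0},
    {"dp": [0, 0.03, -0.13], "twist": 0},
    {"dp": [0, 0.03, -0.13], "twist": 0},
    {"dp": [0, 0.04, -0.13], "twist": 0},
    {"dp": [0, 0.04, -0.13], "twist": 0}
  ]
}}

```text
time_s: 27.45
ee_pos: [0.4804, -0.0179, 0.1761]
eef_rot: [3.137, 0.001, 1.964]
force: [18.6, 4.0, -8.9]
grip_width: 0.0248
grip_force: 60.0
```

```bash
cat > lv.py <<'E'
from h import *
im,d=ctrl.camera('scene');W=cloud('scene',d)
O=np.array([.592,-.009])
P=W.reshape(-1,3);dd=P[:,:2]-O;Q=np.c_[dd@[.924,.383],dd@[-.383,.924],P[:,2]]
b=Q[(Q[:,0]<-.07)&(Q[:,0]>-.15)&(Q[:,1]>-.058)&(Q[:,1]<-.025)&(Q[:,2]>.09)&(Q[:,2]<.28)];h=np.percentile(b[:,2],95)-.014
print('handle z',h.round(4),'lever~',.5-np.arcsin((h-.132)/.22))
o=ctrl.get_obs();e=o['ee_pos'][:2]-O
print('tcp press x',e@[.924,.383],o['ee_pos'],o['force'].round(1))
E
python3 lv.py
```

```text
handle z 0.2046 lever~ 0.1635194141747197
tcp press x -0.10612573779251004 [ 0.48078743 -0.01778674  0.17697806] [12.8  4.5 -1.5]
```

Request:
{"op": "step_arm", "data": {
  "deltas": [
    {"dp": [0, 0.04, -0.1], "twist": 0},
    {"dp": [0, 0.05, -0.12], "twist": 0},
    {"dp": [0, 0.05, -0.12], "twist": 0},
    {"dp": [0, 0.05, -0.12], "twist": 0},
    {"dp": [0, 0.05, -0.12], "twist": 0},
    {"dp": [0, 0.05, -0.1], "twist": 0},
    {"dp": [0, 0.03, -0.06], "twist": 0},
    {"dp": [0, 0, -0.04], "twist": 0},
    {"dp": [0, 0, 0], "twist": 0}
  ]
}}

```text
time_s: 28.4
ee_pos: [0.4934, -0.0125, 0.2059]
eef_rot: [3.135, 0.001, 1.964]
force: [38.3, 8.5, -22.7]
grip_width: 0.0249
grip_force: 60.0
```

```bash
python3 lv.py
```

```text
handle z 0.236 lever~ 0.007474217322886001
tcp press x -0.09241206459294983 [ 0.49342738 -0.01247509  0.20584936] [ 38.2   8.2 -23.2]
```

The lever is at its stop. I'll relax the residual force, then let go.

Request:
{"op": "step_arm", "data": {
  "deltas": [
    {"dp": [0, 0.03, 0.01], "twist": 0},
    {"dp": [0, 0.03, 0.01], "twist": 0},
    {"dp": [0, 0, 0.01], "twist": 0},
    {"dp": [0, 0, 0], "twist": 0}
  ],
  "squeeze": 30
}}

```text
time_s: 28.85
ee_pos: [0.4932, -0.0125, 0.206]
eef_rot: [3.14, 0.0, 1.964]
force: [4.0, 1.7, 4.3]
grip_width: 0.0252
grip_force: 30.0
```

Request:
{"op": "step_arm", "data": {
  "deltas": [
    {"dp": [0, 0, 0], "twist": 0},
    {"dp": [0, 0, 0], "twist": 0},
    {"dp": [0, 0, 0], "twist": 0}
  ],
  "squeeze": 8
}}

```text
time_s: 29.15
ee_pos: [0.4929, -0.0121, 0.2055]
eef_rot: [3.14, -0.001, 1.964]
force: [5.6, 4.6, 1.2]
grip_width: 0.0256
grip_force: 8.0
```

```bash
python3 lv.py
```

```text
handle z 0.236 lever~ 0.007848427856791629
tcp press x -0.09271596886446012 [ 0.49295482 -0.01212851  0.20550635] [3.9 2.9 0.8]
```

Request:
{"op": "step_arm", "data": {
  "deltas": [
    {"dp": [0, 0, 0], "twist": 0},
    {"dp": [0, 0, 0], "twist": 0},
    {"dp": [0, 0, 0], "twist": 0},
    {"dp": [0, 0, 0], "twist": 0},
    {"dp": [0, 0, -0.3], "twist": 0},
    {"dp": [0, 0, -0.6], "twist": 0},
    {"dp": [0, 0, -0.6], "twist": 0},
    {"dp": [0, 0, -0.6], "twist": 0},
    {"dp": [0, 0, -0.6], "twist": 0},
    {"dp": [0, 0, -0.4], "twist": 0},
    {"dp": [0, 0, 0], "twist": 0}
  ],
  "gripper": 0.3
}}

```text
time_s: 30.3
ee_pos: [0.4931, -0.0127, 0.3322]
eef_rot: [3.138, 0.002, 1.964]
force: [-0.8, -0.2, 0.2]
grip_width: 0.061
grip_force: 0.0
```

```bash
cat >> lv.py <<'E'
save('s4',im[180:360,180:420].repeat(3,0).repeat(3,1))
b=Q[(abs(Q[:,0])<.04)&(Q[:,1]>.07)&(Q[:,1]<.16)&(Q[:,2]>.08)&(Q[:,2]<.096)];print('block',len(b),b.min(0),b.max(0))
b=Q[(abs(Q[:,0])<.05)&(abs(Q[:,1])<.05)&(Q[:,2]>.09)&(Q[:,2]<.112)];print('pot',len(b),b.min(0),b.max(0))
E
python3 lv.py
```

```text
handle z 0.2368 lever~ 0.003736476813156142
tcp press x -0.09304604080020767 [ 0.49281766 -0.01265943  0.3303753 ] [-0.4 -0.5 -0.3]
block 139 [-0.03073636  0.10025073  0.08048009] [0.03305165 0.11860524 0.0923459 ]
pot 89 [-0.01827581 -0.03329242  0.09032279] [0.03302726 0.00207838 0.1072406 ]
```

View pics/s4.png

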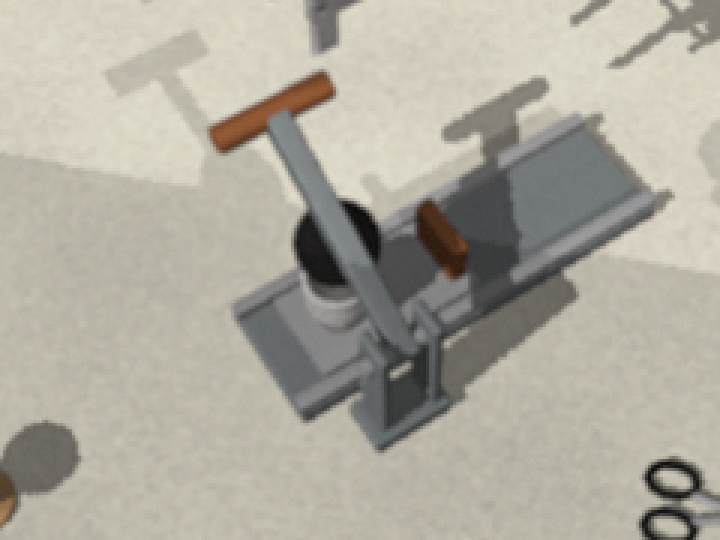

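The lever is fully up with its handle at (272,112), the tray is in, and the nested pots stand upright at (335,295). The gripper is clear, so I'm handing in.

```bash
python3 -c "
from h import *
print(ctrl.hand_in())"
```

```text
the job is handed in; nothing more can be done
None
```

The job is handed in, with no verdict shown: the pots are nested upright with the tray fully in, they were squeezed at about 38 N (estimated from the wrist force) for 1.2 s, the lever was eased back up to its stop, and the gripper is clear.

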